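# Invert a blood tube with a hand-cranked mixer: two exact turns

### The job

The red-capped sample tube has to be turned end over end twice: crank the mixer that holds it exactly two full turns clockwise (seen from above), so that the crank arm ends back over its blue home line, and let go. There is no counter, so keep count yourself; leave the crank of the other mixer, which holds a white-capped tube, as it is.

Things in the scene. Friction and masses are not known exactly. Their poses are not given: they have to be found in the camera images.
- mixer_red_grip (a point): centre of the upright black crank knob of the mixer holding the RED-capped tube. Knob: round, 24 mm across, 154 to 198 mm above the trolley top; it spins freely on its pin, so a grip can carry it round without turning. Its centre runs on a level circle of 40 mm radius, 176 mm high; 1 to 2 N turn it. The flat steel crank arm below it has its top at 150 mm
- mixer_red_axis (a point): centre of that knob's circle: on the vertical crank axis, 176 mm high. Its level -x axis is the home direction (blue line on the white tower, roughly towards the robot), where the arm points at the start. Mixer fixed; base 116 x 108 mm, tower 64 x 60 x 130 mm, tube in a side clip that turns end over end with the crank, staying below 145 mm. Clutter is below 110 mm
- mixer_red_crank (a joint): crank angle of the mixer holding the red-capped tube, rad: 0 at the start, arm over its home line; grows clockwise seen from above, 6.28 for each full turn, counting on over the turns. It has no stop and stays where it is left
- mixer_white_crank (a joint): crank angle of the other, equal mixer, which holds a WHITE-capped tube; 0 at the start, same sense; to be left alone. The mixers stand side by side, crank axes at least 250 mm apart; either may be on the left

How it is judged:
By the outcome, as a careful person would: the job done as asked, in the order asked, and still so for the second after the job is handed in, with the robot touching nothing.
It also fails if it takes over 58 s, if anything falls off the work surface, if the arm or the gripper's body presses on something with over 40 N, if the wrist force passes 120 N, or if a joint passes its speed limit or range.

### The arm

A 7-joint arm with a two-finger parallel gripper is mounted at the origin on a cart in front of the work surface, level with it; the furniture and walls round the work are solid. World frame = base frame: x ahead of the robot, y to its left, z up, the work surface at z = 0. Lengths are in m, angles in rad, forces in N, time in s.
With the tool pointing down it reaches from about 0.35 to 0.9 m from the base axis. Payload 19.9 kg.
Tool frame: the origin (TCP) lies between the finger pads; the fingertips stand 19 mm ahead of it and the grasp point (between the pads) is the TCP; z points along the fingers, y is the direction in which the jaws open and shut (so a half turn about z gives the same grasp; the last joint's range is limited). The gripper opens to 94 mm and grips with 3 to 60 N. Pads are 16 mm wide; open, the fingers measure 119 mm over their backs; the gripper's body (75 mm by 177 mm) begins 78 mm behind the grasp point.
Start: joints at [1.165, 0.417, -0.01, 1.614, 0.005, 1.111, -0.053], TCP at [0.223, -0.584, 0.224] pointing down, gripper open.
Joint ranges: [-2.81, 2.81], [-0.39, 2.02], [-1.27, 1.25], [0.06, 2.57], [-1.19, 4.33], [0.19, 2], [-2.82, 2.82]. Speed limits (rad/s): [1.89, 1.89, 2.39, 2.39, 3.01, 3.01, 3.01].

### API

Orientations are given as a 3x3 rotation matrix whose columns are the frame's x, y, z axes.
In Python, from rig import robot gives the robot as it stands. Calls block until the motion is done:
- robot.move_ptp(position, orientation): joint-space move of the TCP to a pose.
- robot.move_linear(position, velocity=0.15, frame=None, threshold=None): straight line of the TCP; frame=None keeps the orientation; velocity is the mean speed in m/s. With threshold (N) it stops when the force on the tool has changed by that much, and returns True; else False.
- robot.goto_joints(angles): joint-space move.
- robot.gripper_to(opening): finger opening in m; the grip force is fixed at half the most; returns when the fingers have stopped.
- robot.pause(seconds).
- robot.ik(position, orientation): joint angles nearest the present ones, or None.
- robot.get_state(): the state.
- robot.grab_frame(name): name is "scene" or "top" or "wrist"; returns the picture (480x640x3 uint8, red, green, blue); there is no depth.
- robot.camera_info(name): a dict with "fx", "fy", "cx", "cy" (pixels), "rvec" (rotation vector, rad) and "tvec" (3), from world to camera coordinates, as OpenCV has them. Camera axes: x right, y down, z forward; pixel columns grow to the right and rows downward; lengths in m; the calibration is good to about 2 mm. A picture is of the moment at which its call begins: read the wrist's pose just before it. camera_info takes no time and is no camera call; for the wrist camera it gives the pose at the moment of the call.
A pose or a line that the arm cannot do raises robot.PlanningError and nothing moves.
- robot.sign_off(): hands the job in, once; it reports no verdict.
The state is a dict: "time": time; "qpos": joint angles; "joint_vel": joint speeds; "effort": joint torques, N m; "ee_pos": TCP position; "tool_rot": TCP orientation; "force": force on the tool from outside, world axes, zero at the start; "moment": the same for the moment, N m; "opening": finger opening in m.
Only numpy, scipy, OpenCV 4.12 (cv2) and the standard library are available. Lean on these libraries where they do the work, as an engineer would, in place of code of your own. Each camera call takes 0.05 s, during which the arm holds its last target. There are 200 camera calls.

## Working session

There is one attempt and no reset: what is moved stays moved. The work goes in short steps, each a Python script; the robot and the scene stay as the last script left them, time stands still between calls to the robot, and variables do not carry over. Pictures are saved under pics/ and viewed, about 8 in all and at most 12, crops included, and the job is handed in when it is done.

```bash
mkdir -p pics
python3 - <<'E'
from rig import robot
import cv2
for n in("scene","top"):
    cv2.imwrite(f"pics/{n}0.png",cv2.cvtColor(robot.grab_frame(n),cv2.COLOR_RGB2BGR)); print(n,robot.camera_info(n))
s=robot.get_state();print(s["time"],s["ee_pos"],s["tool_rot"])
E
```

```text
scene {'fx': 603.6370009198769, 'fy': 603.6370009198769, 'cx': 311.07075668645393, 'cy': 237.33840990665345, 'rvec': array([ 1.2666517 , -2.34489987,  0.90642539]), 'tvec': array([0.25636068, 0.40902623, 0.78869221])}
top {'fx': 557.9474415348834, 'fy': 557.9474415348834, 'cx': 311.86320312627043, 'cy': 239.53943043597906, 'rvec': array([ 2.15979179, -2.1416437 ,  0.19931389]), 'tvec': array([-0.01424908,  0.46043047,  0.96571297])}
0.1 [ 0.22286489 -0.58357881  0.22392663] [[ 9.34172835e-01  3.56820516e-01 -4.83653398e-04]
 [ 3.56820823e-01 -9.34172379e-01  9.30751994e-04]
 [-1.19704239e-04 -1.04206083e-03 -9.99999450e-01]]
```

View pics/scene0.png

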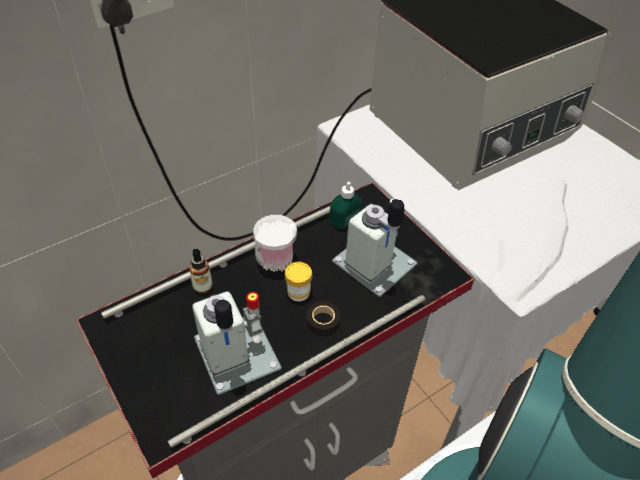

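View pics/top0.png

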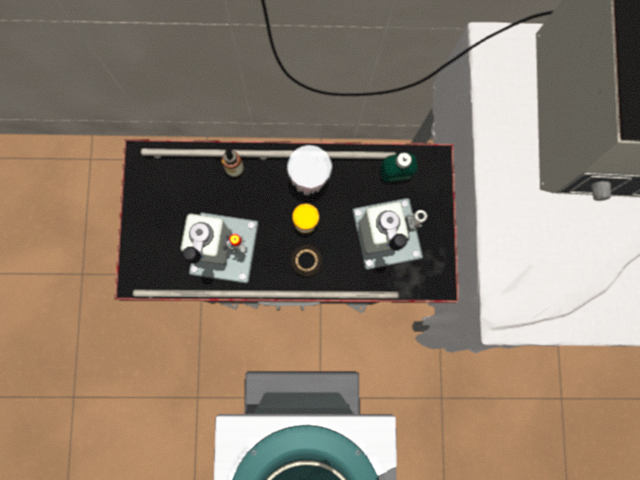

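Two mixers. In the top view the red-capped one is on the left, with its knob near (191,254) and hub near (200,232). In the scene view its knob is near (224,312). The white one is on the right. I'll zoom in on both.

Run:
```python
import cv2,numpy as np
a=cv2.imread("pics/top0.png")[205:285,170:270]; b=cv2.imread("pics/scene0.png")[285:385,185:285]
def up(i,k): 
    i=np.clip(255*(i/255.)**.6,0,255).astype(np.uint8); return cv2.resize(i,None,fx=k,fy=k,interpolation=cv2.INTER_CUBIC)
A=up(a,4);B=up(b,4)
c=np.zeros((400,800,3),np.uint8);c[:320,:400]=A;c[:400,400:]=B
cv2.imwrite("pics/crop1.png",c)
```

```text
(no output)
```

View pics/crop1.png

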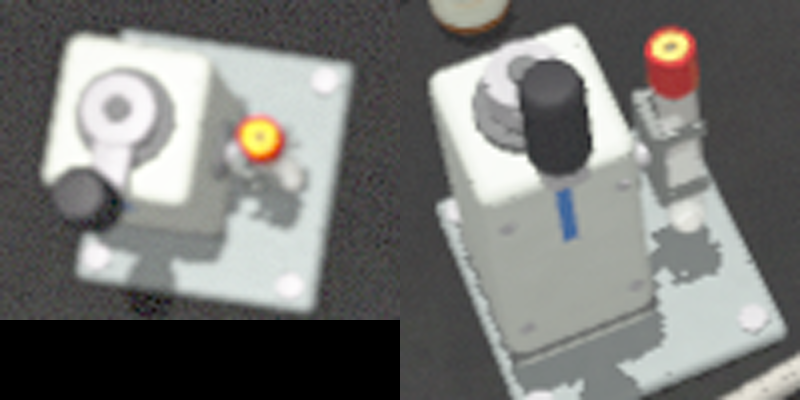

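```bash
cat > h.py <<'E'
import numpy as np,cv2
from rig import robot
def ray(n,uv):
    c=robot.camera_info(n);R=cv2.Rodrigues(c["rvec"])[0]
    return -R.T@c["tvec"], R.T@np.array([(uv[0]-c["cx"])/c["fx"],(uv[1]-c["cy"])/c["fy"],1])
def onz(n,uv,z):
    o,d=ray(n,uv); return o+d*(z-o[2])/d[2]
def tri(a,b):
    (o,d),(p,e)=ray("top",a),ray("scene",b)
    s=np.linalg.lstsq(np.c_[d,-e],p-o,rcond=None)[0]; P,Q=o+d*s[0],p+e*s[1]
    return (P+Q)/2,np.linalg.norm(P-Q)
E
python3 - <<'E'
from h import *
np.set_printoptions(precision=4,suppress=True)
T=lambda x,y:((x+.5)/4-.5+170,(y+.5)/4-.5+205)
S=lambda x,y:((x-399.5)/4-.5+185,(y+.5)/4-.5+285)
kt,ks=T(79,192),S(553,82)
print("knob",onz("top",kt,.198),onz("scene",ks,.198),tri(kt,ks))
ht,hs=T(117,107),S(523,68)
print("hub",onz("top",ht,.155),onz("scene",hs,.155),tri(ht,hs))
b=[onz("top",T(*p),.014) for p in((323,80),(288,287),(97,255))];print("bolts",b)
v=b[1]-b[0];print("home dir bolts",np.degrees(np.arctan2(v[1],v[0])), np.linalg.norm(v),np.linalg.norm(b[2]-b[1]))
l=[onz("scene",S(*p),z) for p,z in(((564,190),.12),((571,240),.105))];print("blue",l)
for p in((72,38),(210,50),(190,203),(45,172)):print("tower",onz("top",T(*p),.13))
for p in((432,78),(577,28),(640,150),(480,205)):print("towerS",onz("scene",S(*p),.13))
k=onz("top",kt,.198);h=onz("top",ht,.155);d=k-h;print(np.degrees(np.arctan2(d[1],d[0])),np.hypot(d[0],d[1]))
E
```

```text
knob [0.413  0.1762 0.198 ] [0.4131 0.1776 0.198 ] (array([0.4136, 0.1769, 0.1967]), np.float64(0.0010606614060177228))
hub [0.4528 0.171  0.155 ] [0.4535 0.1726 0.155 ] (array([0.4534, 0.1718, 0.1542]), np.float64(0.0016448249157843486))
bolts [array([0.4908, 0.1024, 0.014 ]), array([0.3952, 0.116 , 0.014 ]), array([0.409 , 0.2026, 0.014 ])]
home dir bolts 171.92306772687195 0.09652221283464826 0.08775482580634468
blue [array([0.4223, 0.1765, 0.12  ]), array([0.4115, 0.1809, 0.105 ])]
tower [0.4854 0.1948 0.13  ]
tower [0.4811 0.1387 0.13  ]
tower [0.4181 0.1447 0.13  ]
tower [0.4302 0.2034 0.13  ]
towerS [0.485  0.1964 0.13  ]
towerS [0.4763 0.1411 0.13  ]
towerS [0.4162 0.148  0.13  ]
towerS [0.4266 0.2064 0.13  ]
172.5886577710971 0.04004042719437201
```

Knob and hub agree across the two views to under 2 mm. The measured radius is 40.0 mm, against 40 given. The home direction is 172.6° from the knob and 171.9° from the base bolts. Moving in now.

```bash
cat >> h.py <<'E'
A=np.array([.4532,.1717]);PHI=np.radians(172.3);R0=.04;Z=.184
def rot(a): # tool y along angle a, pointing down
    y=np.array([np.cos(a),np.sin(a),0]);z=np.array([0,0,-1.]);return np.c_[np.cross(y,z),y,z]
ROT=rot(PHI+np.pi/2)   # jaws tangential at home
def pt(t,z=Z,r=R0,a=None): # t = crank angle, clockwise
    a=A if a is None else a
    return np.r_[a+r*np.array([np.cos(PHI-t),np.sin(PHI-t)]),z]
def st():
    s=robot.get_state();return s["time"],s["ee_pos"].round(4),s["force"].round(1),round(s["opening"],4)
E
python3 - <<'E'
from h import *
p=robot.get_state()["ee_pos"];robot.move_linear([p[0],p[1],.36],.2)
print([robot.ik(pt(t),ROT) is not None for t in np.arange(0,6.3,.5)], robot.ik(pt(0),ROT))
robot.move_ptp(pt(0,.33),ROT);print(st())
robot.gripper_to(.06)
robot.move_linear(pt(0,.235),.15)
print(st(),robot.get_state()["qpos"].round(2))
for n in("wrist","scene"): cv2.imwrite(f"pics/{n}1.png",cv2.cvtColor(robot.grab_frame(n),cv2.COLOR_RGB2BGR))
a=cv2.imread("pics/wrist1.png");b=cv2.imread("pics/scene1.png")[200:400,100:366]
cv2.imwrite("pics/c2.png",np.hstack([cv2.resize(a,(400,300)),cv2.resize(b,(400,300))]))
E
```

```text
[True, True, True, True, True, True, True, True, True, True, True, True, True] [ 0.55729175  0.36135089 -1.19975472  2.04589467  0.40283094  0.99812825
 -2.55146912]
(3.6917, array([0.4139, 0.1766, 0.33  ]), array([ 0.5, -0.3,  1.2]), 0.0938)
(5.175, array([0.4138, 0.1774, 0.2357]), array([-0.6, -0.8, -0.6]), 0.06) [ 0.6   0.25 -1.2   1.99  0.26  1.08 -2.42]
```

View pics/c2.png

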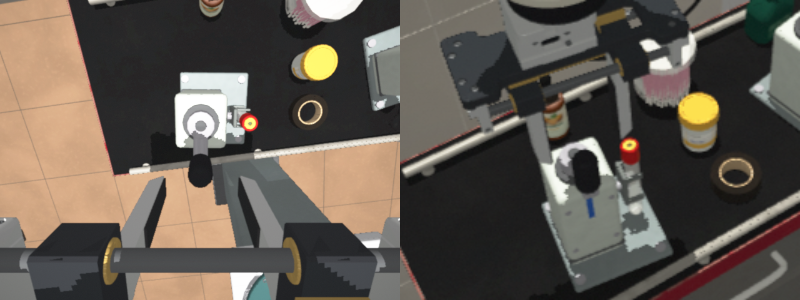

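The open jaws straddle the red mixer's knob, which is centred between the fingers. Joints 3 and 7 are close to their limits, so I'll check the margins over the circle, and also for the half-turned grasp.

Run:
```python
from h import *
np.set_printoptions(precision=2,suppress=True,linewidth=150)
lo=np.array([-2.81,-.39,-1.27,.06,-1.19,.19,-2.82]);hi=np.array([2.81,2.02,1.25,2.57,4.33,2,2.82])
for off in np.arange(-180,180,30):
    Q=[robot.ik(pt(t),rot(PHI+np.pi/2+np.radians(off))) for t in np.arange(0,6.2,.5)]
    if any(q is None for q in Q): print(off,"none");continue
    Q=np.array(Q);print(off,np.minimum(Q-lo,hi-Q).min(0),Q[0])
```

```text
-180 [ 2.12  0.7  -0.    0.52  1.52  0.78  2.16] [ 0.47  0.31 -1.08  2.05  0.33  0.97  0.66]
-150 [2.24 0.68 0.19 0.51 1.5  0.78 1.55] [ 0.47  0.31 -1.08  2.05  0.33  0.97  1.18]
-120 [2.24 0.68 0.19 0.51 1.5  0.78 1.02] [ 0.47  0.31 -1.08  2.05  0.33  0.97  1.71]
-90 [2.24 0.68 0.19 0.51 1.5  0.78 0.5 ] [ 0.47  0.31 -1.08  2.05  0.33  0.97  2.23]
-60 [ 1.41  0.67  0.1   0.46  0.69  0.75 -0.  ] [ 0.47  0.31 -1.08  2.05  0.33  0.97  2.76]
-30 [2.47 0.57 0.54 0.5  1.24 0.73 0.  ] [ 0.03  0.19 -0.55  2.06  0.12  0.93 -2.82]
0 [2.21 0.71 0.13 0.51 1.54 0.79 0.21] [ 0.52  0.33 -1.14  2.05  0.36  0.98 -2.51]
30 [2.16 0.75 0.06 0.52 1.59 0.81 0.67] [ 0.57  0.37 -1.21  2.05  0.41  1.   -2.04]
60 [2.13 0.78 0.   0.52 1.63 0.82 1.16] [ 0.6   0.4  -1.27  2.05  0.45  1.02 -1.55]
90 [ 2.12  0.78 -0.    0.52  1.63  0.82  1.67] [ 0.6   0.4  -1.27  2.05  0.46  1.02 -1.03]
120 [ 2.12  0.78 -0.    0.52  1.63  0.82  2.19] [ 0.6   0.41 -1.27  2.05  0.46  1.02 -0.51]
150 [ 2.12  0.78 -0.    0.52  1.63  0.82  2.71] [ 0.6   0.41 -1.27  2.05  0.46  1.02  0.01]
```

```bash
sed -i 's|^ROT=.*|ROT=rot(PHI-np.pi/2)  # jaws tangential at home, half turned|' h.py
python3 - <<'E'
from h import *
np.set_printoptions(precision=2,suppress=True,linewidth=150)
lo=np.array([-2.81,-.39,-1.27,.06,-1.19,.19,-2.82]);hi=np.array([2.81,2.02,1.25,2.57,4.33,2,2.82])
robot.move_linear(pt(0,.34),.2)
robot.goto_joints([-.42,-.05,0,1.95,0,1.1,.9]);print(st())
robot.move_ptp(pt(0,.30),ROT);print(st(),robot.get_state()["qpos"])
Q=np.array([robot.ik(pt(t),ROT) for t in np.arange(0,6.2,.5)]);print(np.minimum(Q-lo,hi-Q).min(0),Q[0])
E
```

```text
(8.6917, array([0.44, 0.16, 0.33]), array([ 0.4, -1.1,  0.1]), 0.0599)
(8.9667, array([0.41, 0.18, 0.3 ]), array([0.2, 0.2, 0.1]), 0.0602) [-0.45  0.03 -0.02  1.93  0.    1.19  0.96]
[2.34 0.54 1.21 0.49 1.18 0.72 1.72] [-0.45  0.15 -0.02  2.07  0.    0.92  0.96]
```

Large joint margins now. Next: descend, grip, and turn the first quarter with force checks.

Run:
```python
from h import *
print("hit",robot.move_linear(pt(0),.1,frame=ROT,threshold=8),st())
robot.gripper_to(.015);print(st())
for i in range(1,7):
    robot.move_linear(pt(i*np.pi/12),.05); print(i,st())
for n in("scene","top"): cv2.imwrite(f"pics/{n}2.png",cv2.cvtColor(robot.grab_frame(n),cv2.COLOR_RGB2BGR))
a=cv2.imread("pics/top2.png")[180:300,130:290];b=cv2.imread("pics/scene2.png")[200:400,100:366]
cv2.imwrite("pics/c3.png",np.hstack([cv2.resize(a,(400,300)),cv2.resize(b,(400,300))]))
```

```text
hit False (10.275, array([0.4138, 0.1772, 0.1845]), array([-0.2,  1.3,  0.1]), 0.0605)
(10.9333, array([0.4136, 0.1772, 0.1841]), array([0.4, 1.5, 0. ]), 0.023)
1 (11.2917, array([0.4161, 0.1875, 0.184 ]), array([-4.4,  1.9,  4.1]), 0.0233)
2 (11.65, array([0.4212, 0.1968, 0.184 ]), array([-4.7,  5.7,  4.2]), 0.0232)
3 (12.0083, array([0.4287, 0.2046, 0.1842]), array([-5. ,  8.1,  3.8]), 0.0231)
4 (12.3667, array([0.438 , 0.21  , 0.1842]), array([-2.6,  9.9,  1.5]), 0.0234)
5 (12.725, array([0.4485, 0.2128, 0.1843]), array([-0.1, 10.7,  0.1]), 0.0234)
6 (13.0833, array([0.4593, 0.2127, 0.1843]), array([ 3. , 10.2, -2.1]), 0.0233)
```

View pics/c3.png

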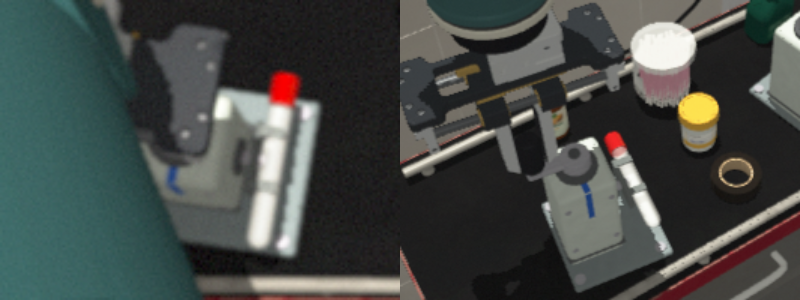

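The crank followed through 90°: the tube lies level, the arm points left, and forces stay at or below 11 N. I'll continue to two full turns, with a force guard.

Run:
```python
from h import *
for i in range(7,49):
    robot.move_linear(pt(i*np.pi/12),.05); s=st()
    if i%3==0: print(i,s)
    if np.linalg.norm(s[2])>35 or not .02<s[3]<.027: print("STOP",i,s);break
for n in("scene","top"): cv2.imwrite(f"pics/{n}3.png",cv2.cvtColor(robot.grab_frame(n),cv2.COLOR_RGB2BGR))
a=cv2.imread("pics/top3.png")[180:300,130:290];b=cv2.imread("pics/scene3.png")[200:400,100:366]
cv2.imwrite("pics/c4.png",np.hstack([cv2.resize(a,(400,300)),cv2.resize(b,(400,300))]))
```

```text
9 (14.2583, array([0.4863, 0.1958, 0.1843]), array([ 6.1,  3.3, -1.5]), 0.0235)
12 (15.3333, array([0.4928, 0.1663, 0.1841]), array([ 1.9, -1.8,  2.8]), 0.0234)
15 (16.4083, array([0.4762, 0.1402, 0.1838]), array([-5.3,  6. ,  3.7]), 0.0235)
18 (17.4833, array([0.4474, 0.1335, 0.184 ]), array([ 0.7, 13.1, -3.8]), 0.0234)
21 (18.5583, array([0.4221, 0.1481, 0.1841]), array([ 9. ,  8.2, -8.8]), 0.0236)
24 (19.6333, array([0.4135, 0.1775, 0.184 ]), array([2.5, 0.7, 1.7]), 0.0236)
27 (20.7083, array([0.4286, 0.2045, 0.1841]), array([-4.5,  7.4,  4.9]), 0.0232)
30 (21.7833, array([0.4591, 0.2128, 0.1843]), array([ 2.5,  9.7, -0.5]), 0.0229)
33 (22.8583, array([0.4861, 0.196 , 0.1843]), array([ 7.1,  3.2, -1.1]), 0.0234)
36 (23.9333, array([0.4928, 0.1663, 0.1841]), array([ 2.5, -2.1,  3.9]), 0.0234)
39 (25.0083, array([0.4763, 0.1402, 0.1838]), array([-5.3,  6.2,  3.2]), 0.0233)
42 (26.0833, array([0.4475, 0.1335, 0.184 ]), array([ 0.3, 14. , -4. ]), 0.0233)
45 (27.1583, array([0.4221, 0.1482, 0.1841]), array([ 8.1,  8. , -7.2]), 0.0231)
48 (28.2333, array([0.4135, 0.1776, 0.184 ]), array([3.2, 1.2, 1.3]), 0.0231)
```

View pics/c4.png

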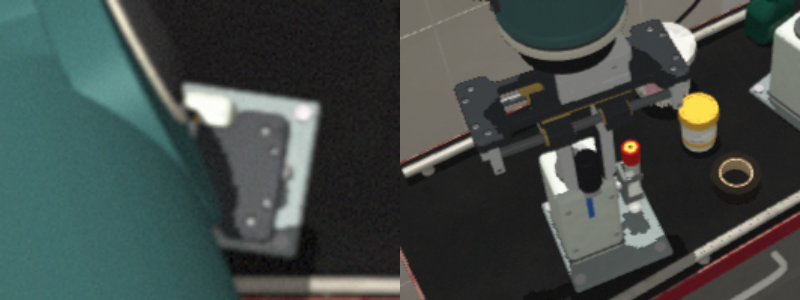

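Two turns counted, and the crank is back over the blue line with the tube upright. I'll release, retreat and compare with the initial image.

Run:
```python
from h import *
robot.gripper_to(.06);print(st())
robot.move_linear(pt(0,.34),.15)
s=robot.get_state()
robot.goto_joints(np.r_[.9,s["qpos"][1:]]);print(st())
for n in("scene","top"): cv2.imwrite(f"pics/{n}4.png",cv2.cvtColor(robot.grab_frame(n),cv2.COLOR_RGB2BGR))
def up(f,y,x,h,w): 
    i=cv2.imread(f)[y:y+h,x:x+w];i=np.clip(255*(i/255.)**.6,0,255).astype(np.uint8);return cv2.resize(i,(400,300),interpolation=cv2.INTER_CUBIC)
r=[np.hstack([up(f"pics/top{k}.png",213,175,60,80),up(f"pics/scene{k}.png",287,185,75,100)]) for k in(0,4)]
cv2.imwrite("pics/c5.png",np.vstack(r))
# knob shift: dark knob top template from first image
for n,(x,y,w,h) in dict(top=(181,245,18,18),scene=(213,297,22,34)).items():
    a=cv2.imread(f"pics/{n}0.png",0);b=cv2.imread(f"pics/{n}4.png",0)
    f=lambda i:cv2.resize(i,None,fx=8,fy=8,interpolation=cv2.INTER_CUBIC)
    m=cv2.matchTemplate(f(b[y-5:y+h+5,x-5:x+w+5]),f(a[y:y+h,x:x+w]),cv2.TM_CCOEFF_NORMED)
    _,v,_,l=cv2.minMaxLoc(m);print(n,"shift px",np.array(l)/8-5,v)
```

```text
(29.0667, array([0.4135, 0.1771, 0.184 ]), array([-0.1, -0.7,  0.6]), 0.0601)
(32.25, array([ 0.2733, -0.3569,  0.3392]), array([ 0.8, -0.7, -0.3]), 0.06)
top shift px [1.125 0.125] 0.9864328503608704
scene shift px [ 1.25 -0.25] 0.9607259631156921
```

View pics/c5.png

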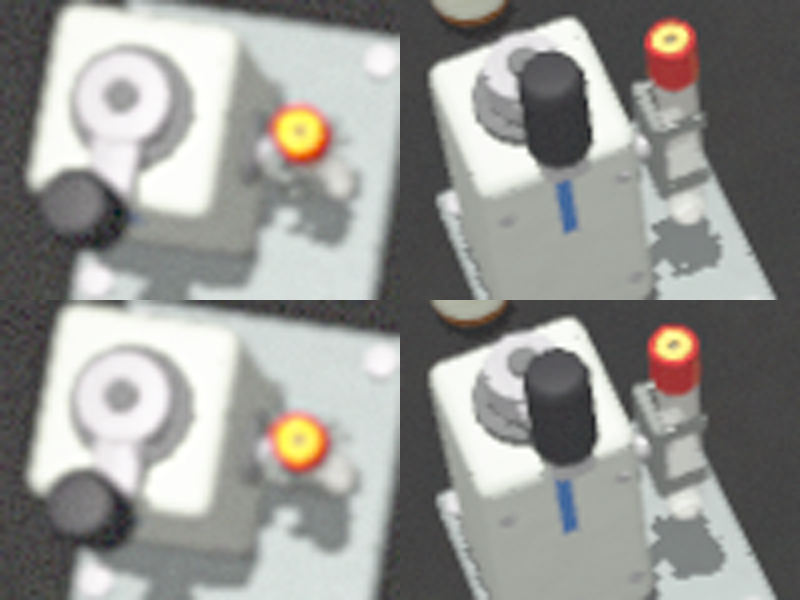

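View pics/top4.png

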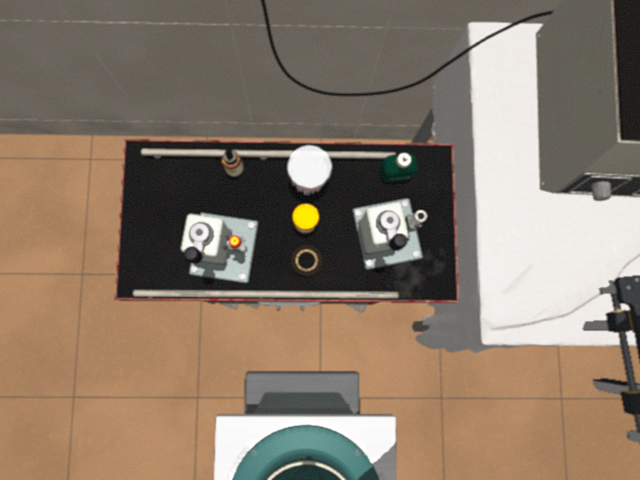

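In all views the tube is upright, the rest of the scene is unchanged and the white crank is untouched. The red knob sits about 1.1 px right of its start, so the crank is roughly 2° short. There is time left, so I'll regrip and nudge it on by the measured amount.

Run:
```python
from h import *
d=[onz(n,np.add(p,s),.19)-onz(n,p,.19) for n,p,s in(("top",(190,253),(1.125,.125)),("scene",(223,305),(1.25,-.25)))]
tan=np.array([np.sin(PHI),-np.cos(PHI),0]); e=-np.mean([x@tan for x in d]);print(np.round(d,4),"short mm",e*1e3)
dt=np.clip(e/R0,0,.06)
robot.goto_joints(np.r_[robot.ik(pt(0,.34),ROT)] if abs(robot.ik(pt(0,.34),ROT)[2])<.6 else np.r_[-.45,robot.get_state()["qpos"][1:]])
print(st(),robot.get_state()["qpos"].round(2))
robot.move_linear(pt(0,.25),.2,frame=ROT)
print(robot.move_linear(pt(0),.1,threshold=8))
robot.gripper_to(.015);print(st())
robot.move_linear(pt(dt),.02);print(dt,st())
robot.gripper_to(.06);robot.move_linear(pt(dt,.34),.2)
s=robot.get_state();robot.goto_joints(np.r_[.9,s["qpos"][1:]]);print(st())
for n in("scene","top"): cv2.imwrite(f"pics/{n}5.png",cv2.cvtColor(robot.grab_frame(n),cv2.COLOR_RGB2BGR))
f=lambda i:cv2.resize(i,None,fx=8,fy=8,interpolation=cv2.INTER_CUBIC)
for n,(x,y,w,h) in dict(top=(181,245,18,18),scene=(213,297,22,34),top_=(390,232,18,18)).items():
    n=n.strip("_");a=cv2.imread(f"pics/{n}0.png",0);b=cv2.imread(f"pics/{n}5.png",0)
    m=cv2.matchTemplate(f(b[y-5:y+h+5,x-5:x+w+5]),f(a[y:y+h,x:x+w]),cv2.TM_CCOEFF_NORMED)
    _,v,_,l=cv2.minMaxLoc(m);print(n,"shift px",np.array(l)/8-5,v)
b=cv2.imread("pics/scene5.png");cv2.imwrite("pics/c6.png",np.hstack([cv2.resize(cv2.imread("pics/top5.png")[180:300,130:290],(400,300)),cv2.resize(b[287:362,185:285],(400,300))]))
```

```text
[[-0.0002 -0.0017  0.    ]
 [-0.0005 -0.0016  0.    ]] short mm 1.677955591187538
(34.375, array([0.4087, 0.1871, 0.3392]), array([-0.6, -0.8, -0.5]), 0.0602) [-0.45  0.   -0.05  1.87  0.    1.28  0.96]
False
(36.4417, array([0.4136, 0.1771, 0.184 ]), array([-1.1, -0.1,  1.3]), 0.0234)
0.04194888977968844 (36.6917, array([0.4138, 0.1789, 0.184 ]), array([-1.4, -0.2,  2.3]), 0.0234)
(40.375, array([ 0.2697, -0.3607,  0.3389]), array([-0.4,  0.4, -0.2]), 0.0601)
top shift px [0.125 0.   ] 0.9976305961608887
scene shift px [ 0.125 -0.125] 0.9949398040771484
top shift px [0. 0.] 0.9986504912376404
```

View pics/c6.png

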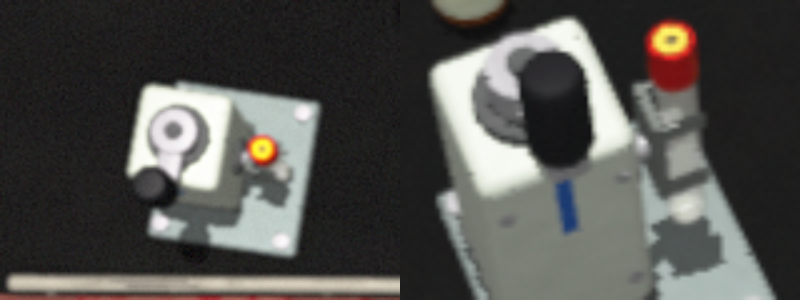

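The knob is now within 0.13 px (about 0.2 mm, 0.3°) of its starting image, the tube is upright and the white mixer hasn't shifted. Handing in.

```bash
python3 -c "
from rig import robot
print(robot.sign_off(), robot.get_state()['time'])"
```

```text
the job is handed in; nothing more can be done
the job is handed in; nothing more can be done
```

I gripped the knob of the red-capped mixer, which stands on the left, and cranked it two full clockwise turns, counting 48 steps of 15°. I then let go, moved the arm clear and handed the job in at about 40 s.

- **Turning:** forces logged during the turns stayed at or below about 15 N. A picture at a quarter turn showed the crank and tube following the gripper.
- **Check that failed at first:** after the first release, the pictures showed the crank about 2.4° (1.7 mm) short of home. The likely cause is a small centring error when the gripper first closed. I regripped, moved the knob on by 1.7 mm and let go again.
- **Last checks:** the red knob matches its starting picture to 0.13 px in both views, roughly 0.3° of crank angle. The arm is back over its blue line with the tube upright, and the white mixer's knob shows no shift. The gripper is open and well clear.

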